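# Turn the valve ball to the inspection lamp

## Task

The washed red pump-valve ball lies in the steel inspection dish: take the carrying hook by its black grip, slide its flat blade fully home into the slot under the dish, lift the dish on the blade at least 6 cm clear of its mat, then turn it a quarter turn above the mat until its blue tab points at the yellow inspection lamp. Keep the dish level with the ball centred inside the black ring all the time, do not touch the dish with the fingers, and leave the other things where they are. Finish while still holding the dish up on the hook, level and still; nothing is put down.

Things in the scene. Friction and masses are not known exactly. Their poses are not given: they have to be found in the camera images.
- dish: Round steel dish, diameter 120 mm, about 0.4 kg, loose on the mat (slides at about 2 N: push slowly). Origin: centre of its foot; z up, +x towards its blue tab. Its inside is a shallow 8 degree cone falling to the centre 18 mm above the origin; rim 32 mm above the origin. A black ring, diameter 40 mm, is drawn round the centre.
- slot_mouth (a point): Open end of the slot under the dish, at (-50, 0, 7) mm in the dish's frame, about facing the robot; axes as the dish's. The slot runs along the dish's +x between two foot rails: 52 mm wide, 14 mm high (mat to the dish's flat underside), 96 mm deep to an end stop at the dish's x = +46 mm.
- tab (a point): Blue tab, 26 mm wide, 4 mm thick, standing out of the dish's rim on the side away from the slot's mouth: this point is at (70, 0, 24) mm in the dish's frame; the tab's end is at x = 80 mm.
- ball_center (a point): Centre of the loose red valve ball, diameter 30 mm, about 35 g, resting at the middle of the dish; rolls freely if the dish is tilted more than about 8 degrees or jerked.
- hook: C-shaped steel carrying hook, 260 g, loose, standing on its flat blade. Origin: centre of its black grip block, 36 (x) by 16 (y, grip across this) by 44 (z) mm, 125 mm above the table as it stands; z up. Under the grip an arm 26 mm wide, top 22 mm below the origin, runs back to a 4 mm upright plate at x = -70 mm, which goes down to the blade.
- blade_tip (a point): Middle of the blade's front edge, at (44, 0, -123) mm in the hook's frame. Blade: 4 mm thick, 44 mm wide, x = -72 to +44 mm, underside 125 mm below the grip's centre. It enters the slot tip first along the dish's +x; home: tip at the end stop (2 mm short is fine), the grip over the dish's middle, the upright 8 mm clear of the rim.
- mat: Fixed round black rubber mat, diameter 164 mm, 3 mm thick, under the dish. Origin: centre of its underside, on the table.
- lamp: Fixed inspection lamp: a round yellow dome on a black base, diameter 54 mm, 58 mm high, 155 mm from the middle of the mat, to the left or to the right of the dish. Origin: centre of its underside. Opposite it, on the dish's other side, stands the white cup.
- cup: White plastic cup, rim diameter 60 mm, 75 mm high, loose; leave alone. Origin at its foot.
- bottle: Blue bottle, diameter 60 mm, 170 mm high, loose, on the side opposite to the hook; leave alone. Origin at its foot.
- flask: Dark blue flask, diameter 68 mm, 200 mm high, loose; leave alone. Origin at its foot.
- gasket: White gasket ring, diameter 72 mm, 10 mm high, loose, beyond the dish; leave alone. Origin at its foot.
- brush: Blue hand brush lying on the table, loose; leave alone.
- basket: Small white mould, diameter 100 mm, 80 mm high, loose; leave alone. Origin at its foot.
- spoon: Steel spoon lying on the table, loose; leave alone.
Things that resemble listed ones, but are neither listed nor needed, are in the scene too. What is shaped like the hook but pink is not meant. Several things have the shape of the mat; the one meant has the colours described above.

How it is judged (in metres and radians):
On the way, in this order (a step that is already met when the one before it is completed fails the run):
1. the hook's blade is fully home in the slot under the dish, which still stands on its mat (x of blade_tip in the frame of dish above 0.034 m and y of blade_tip in the frame of dish between -0.012 and 0.012 m and z of blade_tip in the frame of dish between 0 and 0.016 m and height (world z) of dish below 0.012 m), for 0.1 s.
2. the dish is lifted clear on the blade (x of blade_tip in the frame of dish above 0.034 m and y of blade_tip in the frame of dish between -0.012 and 0.012 m and z of blade_tip in the frame of dish between 0 and 0.016 m and height (world z) of dish above 0.055 m and contact force between dish and hook above 1 N and contact force between the fingers and hook above 2 N), for 0.2 s.
3. the dish is turned so that the blue tab points at the lamp, ball centred (all of step 2 and x of lamp in the frame of dish above 0.08 m and y of lamp in the frame of dish between -0.033 and 0.033 m and horizontal distance between ball_center and dish below 0.01 m), for 0.3 s.
At the end, for the whole second after the job is handed in: The gripped hook, blade home (tip within 12 mm of the end stop), alone carries the dish over 55 mm above the table and within 40 mm of the mat's middle, level within 4 degrees, still; tab points at the lamp (its line passes within 33 mm of the lamp's middle); ball within 10 mm of the dish's middle (all of step 3 and z of ball_center in the frame of dish below 0.04 m and angle between dish's own z axis and vertical below 0.07 rad and horizontal distance between dish and mat below 0.04 m and linear speed of dish below 0.02 m/s and angular speed of dish below 0.1 rad/s and contact force between the fingers and dish below 0.2 N); the arm keeps its last pose, push and grip.
It fails at once if the ball leaves the black ring (horizontal distance between ball_center and dish above 0.02 m).
It fails at once if the dish is tilted by more than 9 degrees (angle between dish's own z axis and vertical above 0.157 rad).
It fails at once if the fingers touch the dish (contact force between the fingers and dish above 0.5 N).
It fails at once if a bystander is moved by more than 20 mm (distance of any of cup, bottle, flask, gasket, brush, basket, spoon from where it was at the start of the episode above 0.02 m).
It also fails if it takes over 58 s, if anything falls off the work surface, if the arm or the gripper's body presses on something with over 40 N, if the wrist force passes 120 N, or if a joint passes its speed limit or range.

## Robot

A 6-joint arm with a two-finger parallel gripper is mounted at the origin on the work surface. World frame = base frame: x ahead of the robot, y to its left, z up, the work surface at z = 0. Lengths are in mm, angles in rad, forces in N, time in s.
With the tool pointing down it reaches from about 350 to 875 mm from the base axis. Payload 15.5 kg.
Tool frame: the origin (TCP) lies on the centre line of the jaws, within the pads' length; the fingertips stand 8 mm ahead of it and the grasp point (between the pads) lies 11 mm behind it; z points along the fingers, y is the line along which they close (so a half turn about z gives the same grasp; the last joint's range is limited). The gripper opens to 85 mm and grips with 20 to 120 N. Pads are 22 mm wide; open, the fingers measure 114 mm over their backs; the gripper's body (76 mm by 85 mm) begins 54 mm behind the grasp point. The pads swing forward as they close: fully open they stand 13 mm farther back than shut.
Start: joints at [-0.096, 0.494, 1.345, -0, 1.302, -0.096], TCP at [625.001, 0.003, 239.277] pointing down, gripper open.
Joint ranges: [-2.91, 2.91], [-0.82, 2.16], [0.22, 2.67], [-1.22, 4.37], [0.12, 2.79], [-3.08, 3.08]. Speed limits (rad/s): [1.89, 1.89, 2.57, 3.01, 3.01, 3.01].

## Interface

Orientations are given as a unit quaternion [x, y, z, w].
In Python, from rig import status, eyes, ticket gives the robot as it stands.
- The arm moves only by the tool jog_arm, never from a script. Its arguments are lists of equal length, an entry for each row: "offset": the shift along the world's x, y, z in cm, a list of three; "turn": the turn, a rotation vector about the world's x, y, z in rad, a list of three; "fingers": the opening, from 0 (shut) to 1 (fully open). A call has exactly 8 rows; each row shifts and turns the commanded pose from where the row before left it; what a row does not reach is not made up. A row lasts 1/10 s, in which the tool goes at most 50 mm and 8.59 degrees, less where a joint would pass 70% of its speed; a pose out of reach is approached as far as the arm can. A call is refused whole if a number of a shift passes 5 or a number of a turn 0.15, either way. A call with a gripper value outside its range is refused whole. The fingers move at their own pace and stop on an object; "newtons" is the grip in N (left out, the last holds). Time passes only in rows, so rows that do not move let the fingers close, or fill a call up. It gives the time, the measured TCP pose, the force, the opening and the grip force at its end, in the units of the state.
- status.sense(): the state, without advancing time (a new reading comes with each control period).
- eyes.capture(name): name is "scene" or "side" or "wrist"; returns a dict with "img" (400x640x3 uint8, red, green, blue), "depth" (400x640 float32, mm along the optical axis (not along the pixel's ray), 0 where there is no reading), "mtx" (3x3 intrinsics, pixels), "world_to_cam" (4x4, takes a point from world to camera coordinates); the wrist camera has in their place "T_tool_cam" (4x4, takes a point from camera to tool coordinates, whose origin is the TCP and whose axes are the flange's). Camera axes: x right, y up, looking along -z (the intrinsics and any distortion apply to the point x, -y, -z); pixel columns grow to the right and rows downward; lengths in mm; the calibration is good to about 2 mm. The wrist camera is an equidistant fisheye: a pixel r from the principal point sees the ray r / f radians off the axis. A picture is of the moment at which its call begins: read the wrist's pose just before it.
- ticket.hand_in(): hands the job in; it is judged then, once.
The state is a dict: "t": time; "qpos": joint angles; "joint_velocities": joint speeds; "effort": joint torques, N m; "position": TCP position; "tcp_rot": TCP orientation; "wrist_force": force on the tool from outside, world axes, zero at the start; "torque": the same for the moment, N m; "finger_gap": finger opening in mm; "gripper_force": force on a finger pad.
Only numpy, scipy, OpenCV 4.12 (cv2) and the standard library are available. Lean on these libraries where they do the work, as an engineer would, in place of code of your own. Each camera call takes 0.05 s, during which the arm holds its last target. There are 200 camera calls.

## Working session

There is one attempt and no reset: what is moved stays moved. The work goes in short steps, Python scripts to look and compute and a tool call to move; the robot and the scene stay as the last step left them, time stands still between calls to the robot, and variables do not carry over. Pictures are saved under pics/ and viewed, at most 10 in all, crops included, and the job is handed in when it is done.

Besides the shell and the picture viewer there is one more tool, called after ">>>" as name(argument=value, ...) on one line, values as JSON. jog_arm: Moves the arm, as the interface text tells. Its arguments: {"type":"object","properties":{"offset":{"type":"array"},"turn":{"type":"array"},"fingers":{"type":"array"},"newtons":{"type":"number"}},"required":["offset","turn","fingers"]}

```bash
mkdir -p pics; ls; cat > h.py <<'E'
import numpy as np, cv2, pickle
from rig import status, eyes, ticket
def cap(n):
    s=status.sense(); c=eyes.capture(n); return s,c
def points(c):
    # world points per pixel from depth
    K=c["mtx"]; d=c["depth"]; h,w=d.shape
    u,v=np.meshgrid(np.arange(w),np.arange(h))
    P=np.stack([(u-K[0,2])/K[0,0]*d, -(v-K[1,2])/K[1,1]*d, -d, np.ones_like(d)],-1)
    return (P@np.linalg.inv(c["world_to_cam"]).T)[...,:3]
def save(n,img): cv2.imwrite("pics/"+n,img[...,::-1])
E
python3 - <<'E'
from h import *
for n in("scene","side"):
    s,c=cap(n); save(n+"0.png",c["img"]); pickle.dump(c,open(n+".pkl","wb")); print(c["mtx"],np.linalg.inv(c["world_to_cam"]).round(2), [k for k in c])
print(s)
E
```

```text
pics
[[508.43869493   0.         313.22895384]
 [  0.         508.43869493 202.32227156]
 [  0.           0.           1.        ]] [[ 3.00000e-01 -6.80000e-01  6.70000e-01  1.48018e+03]
 [ 9.50000e-01  2.20000e-01 -2.10000e-01 -3.21800e+02]
 [-1.00000e-02  7.10000e-01  7.10000e-01  1.17046e+03]
 [ 0.00000e+00  0.00000e+00  0.00000e+00  1.00000e+00]] ['img', 'depth', 'mtx', 'world_to_cam']
[[419.5223515    0.         318.52121128]
 [  0.         419.5223515  200.90190525]
 [  0.           0.           1.        ]] [[-1.0000e+00  7.0000e-02 -6.0000e-02  4.0559e+02]
 [-9.0000e-02 -6.4000e-01  7.6000e-01  9.3109e+02]
 [ 2.0000e-02  7.6000e-01  6.5000e-01  8.9916e+02]
 [ 0.0000e+00  0.0000e+00  0.0000e+00  1.0000e+00]] ['img', 'depth', 'mtx', 'world_to_cam']
{'t': 0.05, 'qpos': array([-9.55402245e-02,  4.94191564e-01,  1.34611545e+00,  7.30510257e-06,
        1.30251016e+00, -9.54784962e-02]), 'joint_velocities': array([ 0.00156635,  0.00032563, -0.00113216,  0.00021718,  0.00236894,
        0.00041011]), 'effort': array([ 2.50990983e-03, -8.84434819e+01, -3.84988582e+01, -2.48106815e-06,
        5.04218449e-03,  1.04240678e-04]), 'position': array([6.24655094e+02, 1.34293708e-02, 2.38700354e+02]), 'tcp_rot': array([ 7.07129159e-01,  7.07084138e-01, -3.86957198e-04, -4.74486928e-04]), 'wrist_force': array([-0.29612986, -0.67529731, -0.22226151]), 'torque': array([-0.01784337,  0.01649896, -0.02597689]), 'gripper_force': 0.0, 'finger_gap': 86.02839822026885}
```

View pics/scene0.png

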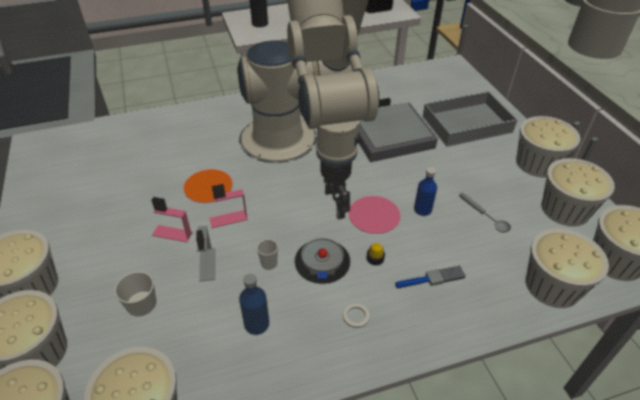

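View pics/side0.png

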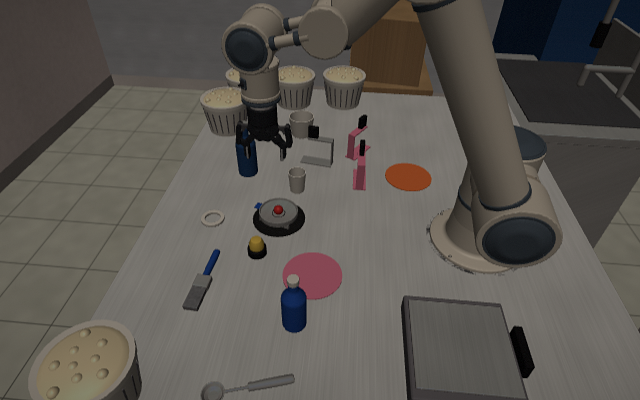

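The scene view shows these items:
- The dish with the red ball on its black mat is at (322,260), with the tab at (322,275).
- The yellow lamp is at (376,253) and the cup at (268,254).
- There are three hook-shaped things. The ones at (172,218) and (228,205) are pink. The one at (206,255) is bare steel with a black grip at (204,240), so that is the one meant.

Next I measure them and confirm the hook in a crop.

```bash
python3 - <<'E'
from h import *
C={n:pickle.load(open(n+".pkl","rb")) for n in("scene","side")}
roi={"scene":dict(dish=(285,235,360,285),lamp=(362,238,390,268),hook=(190,222,222,285),tab=(310,265,335,285)),
"side":dict(dish=(250,192,308,238),lamp=(244,232,270,262),hook=(296,120,338,170),tab=(250,198,268,214))}
for n,c in C.items():
    W=points(c); hsv=cv2.cvtColor(c["img"],cv2.COLOR_RGB2HSV); H,S,V=[hsv[...,i].astype(int) for i in range(3)]
    def reg(r,m):
        x0,y0,x1,y1=roi[n][r]; M=np.zeros(m.shape,bool); M[y0:y1,x0:x1]=m[y0:y1,x0:x1]; return M&(c["depth"]>0)
    def show(l,M):
        p=W[M]; v,u=np.nonzero(M); print(n,l,len(p),"px",u.mean().round(1),v.mean().round(1),"med",np.median(p,0).round(1),"lo",np.percentile(p,3,0).round(1),"hi",np.percentile(p,97,0).round(1))
    show("ball",reg("dish",((H<8)|(H>172))&(S>120)))
    show("tab",reg("tab",(H>100)&(H<130)&(S>120)))
    show("lamp",reg("lamp",(H>15)&(H<35)&(S>120)))
    z=W[...,2]
    show("dishrim",reg("dish",(z>28)&(z<40)&(S<70)))
    show("mat",reg("dish",(V<60)&(z<12)))
    show("hookall",reg("hook",(z>12)))
    show("grip",reg("hook",(z>100)))
    show("arm",reg("hook",(z>90)&(z<108)))
    show("upright",reg("hook",(z>15)&(z<90)))
    M=reg("hook",(z<9)&(z>1.5)&(V>0)); show("blade",M)
    x0,y0,x1,y1=roi[n]["hook"]; x0-=30;x1+=30;y0-=25;y1+=25
    a=cv2.resize(c["img"][y0:y1,x0:x1],None,fx=4.5,fy=4.5,interpolation=cv2.INTER_CUBIC); a=cv2.resize(a,(390,480)); 
    C[n]["crop"]=a
save("crop.png",np.hstack([C["scene"]["crop"],C["side"]["crop"]]))
E
```

```text
scene ball 60 px 322.2 252.6 med [610.6 -29.7  47.1] lo [599.1 -39.2  39. ] hi [619.8 -19.5  51.9]
scene tab 67 px 321.7 275.0 med [668.6 -50.6  27.7] lo [650.7 -60.7   1.5] hi [680.7 -38.   33.2]
scene lamp 185 px 375.9 251.1 med [652.9 117.9  47.6] lo [633.  102.1  25. ] hi [663.8 135.4  59. ]
scene dishrim 498 px 321.9 253.7 med [599.7 -26.1  30.7] lo [548.7 -82.9  28.1] hi [663.5  27.5  37.8]
scene mat 561 px 321.8 269.7 med [642.9 -53.6   3. ] lo [ 564.2 -100.9   -1.6] hi [677.2  44.8   7.2]
scene hookall 320 px 202.4 239.0 med [ 523.5 -344.5  105.6] lo [ 458.2 -364.5   15.6] hi [ 549.3 -327.7  149.9]
scene grip 243 px 201.3 238.7 med [ 534.3 -347.4  116.5] lo [ 463.5 -362.6  101.1] hi [ 549.7 -332.5  150.2]
scene arm 113 px 203.1 237.5 med [ 496.3 -340.   103.3] lo [ 458.3 -363.6   98.4] hi [ 547.3 -329.7  107.4]
scene upright 54 px 207.1 239.2 med [ 463.3 -330.9   40.5] lo [ 385.7 -376.5   15.9] hi [ 468.1 -326.7   84.5]
scene blade 791 px 206.8 257.4 med [ 501.3 -346.4    3.8] lo [ 359.7 -393.8    1.7] hi [ 577.5 -293.4    8.1]
side ball 69 px 278.1 209.9 med [601.1 -17.8  44
[... 291 characters left out ...]
4.   30.5] lo [548.9 -81.9  28.1] hi [658.3  33.2  37.1]
side mat 636 px 278.9 225.2 med [591.2  17.6   3.8] lo [526.7 -58.9   0. ] hi [676.9  52.7   7. ]
side hookall 538 px 311.6 134.7 med [ 541.2 -348.1   78.3] lo [ 456.1 -532.9   16.4] hi [ 607.8 -202.6  146.7]
side grip 234 px 317.0 134.4 med [ 518.8 -341.5  112.2] lo [ 461.7 -353.9  101.2] hi [ 545.  -327.   148.5]
side arm 116 px 322.3 139.0 med [ 491.2 -339.3  103.4] lo [ 455.8 -354.3   94.8] hi [ 543.1 -324.7  106.7]
side upright 278 px 306.6 134.4 med [ 576.7 -495.4   57.7] lo [ 456.2 -577.6   18.7] hi [ 609.  -200.3   82.2]
side blade 775 px 317.3 149.4 med [ 514.4 -400.7    3.3] lo [ 447.2 -636.1    1.6] hi [ 595.8 -305.4    7.4]
```

View pics/crop.png

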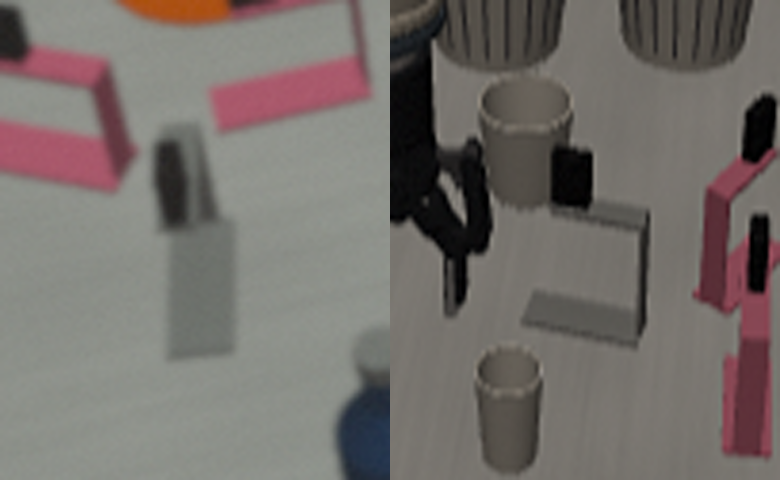

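The crop confirms it: the steel hook has its black grip at scene (204,240) and its blade points away from the robot, and the two neighbours are pink. Next I refine the poses and the clearances.

```bash
python3 - <<'E'
from h import *
C={n:pickle.load(open(n+".pkl","rb")) for n in("scene","side")}
def onplane(c,uv,z):
    K=c["mtx"];T=np.linalg.inv(c["world_to_cam"]);uv=np.atleast_2d(uv).astype(float)
    d=np.c_[(uv[:,0]-K[0,2])/K[0,0],-(uv[:,1]-K[1,2])/K[1,1],-np.ones(len(uv))]@T[:3,:3].T
    o=T[:3,3]; return o+d*((z-o[2])/d[:,2])[:,None]
for n,c in C.items():
    W=points(c); hsv=cv2.cvtColor(c["img"],cv2.COLOR_RGB2HSV); H,S,V=[hsv[...,i].astype(int) for i in range(3)]
    X,Y,Z=W[...,0],W[...,1],W[...,2]; ok=c["depth"]>0
    near=lambda x,y,r: ok&(np.hypot(X-x,Y-y)<r)
    M=near(525,-345,60)&(Z>141)&(Z<155); p=W[M]; print(n,"griptop",len(p),p.mean(0).round(1),cv2.minAreaRect(p[:,:2].astype(np.float32)))
    M=near(500,-340,60)&(Z>96)&(Z<109)&(V>70); p=W[M]; print("arm",len(p),cv2.minAreaRect(p[:,:2].astype(np.float32)))
    b=np.median(c["img"].reshape(-1,3),0)
    # blade: by ray to plane z=4
    g=cv2.Canny(c["img"],30,80)
    M=near(530,-350,70)&(Z>1.5)&(Z<10); M&=(abs(Z-4)<2.5)
    # ball
    x0=(285,235,360,285) if n=="scene" else (250,192,308,238)
    R=np.zeros(ok.shape,bool);R[x0[1]:x0[3],x0[0]:x0[2]]=1
    v,u=np.nonzero(R&((H<8)|(H>172))&(S>120)); (cu,cv_),r=cv2.minEnclosingCircle(np.c_[u,v].astype(np.float32)); print("ball",onplane(c,[u.mean(),v.mean()],36).round(1),onplane(c,[cu,cv_],36).round(1))
    # dish rim points: z 30..38, radius 50..64
    M=R&ok&(Z>31)&(Z<39)&(S<70); p=W[M][:,:2]
    q=p.copy(); 
    for i in range(4):
        A=np.c_[2*q,np.ones(len(q))]; s=np.linalg.lstsq(A,(q**2).sum(1),rcond=None)[0]; rr=np.sqrt(s[2]+s[0]**2+s[1]**2); e=abs(np.hypot(*(p-s[:2]).T)-rr); q=p[e<4]
    print("rim",s[:2].round(1),rr.round(1),len(q))
    v,u=np.nonzero(R&(H>100)&(H<130)&(S>120)); t=onplane(c,np.c_[u,v],28); print("tab",t.mean(0).round(1), cv2.minAreaRect(t[:,:2].astype(np.float32)))
    v,u=np.nonzero(near(645,126,60)&(H>15)&(H<35)&(S>120)); l=W[v,u]; l=l[l[:,2]>30]; f=l
    A=np.c_[2*f,np.ones(len(f))]; s=np.linalg.lstsq(A,(f**2).sum(1),rcond=None)[0]; print("lamp sphere",s[:3].round(1))
    M=ok&(H>160)&(S>70)&(Z>15)&(Y<-150)&(X>300)&(X<700); p=W[M]
    if len(p):
        _,l,ce=cv2.kmeans(p[:,:2].astype(np.float32),2,None,(3,50,1),3,0)
        for k in(0,1): pk=p[l[:,0]==k]; print("pink",pk.min(0).round(),pk.max(0).round())
    M=ok&near(567,-180,70)&(Z>30); print("cup",W[M].min(0).round(),W[M].max(0).round())
E
```

```text
scene griptop 75 [ 532.1 -350.6  146.8] ((529.6859130859375, -350.7398986816406), (16.360746383666992, 42.68303680419922), 80.35726928710938)
arm 111 ((502.8770446777344, -346.4832458496094), (25.13357162475586, 94.7043685913086), 80.3401870727539)
ball [[602.4 -26.9  36. ]] [[602.8 -26.9  36. ]]
rim [605.9 -28. ] 57.9 169
tab [671.7 -51.   28. ] ((671.8816528320312, -50.29111862182617), (27.703685760498047, 20.5686092376709), 72.34375762939453)
lamp sphere [644.5 121.4  39.9]
pink [ 338. -286.   15.] [ 373. -200.  121.]
pink [ 355. -462.   17.] [ 409. -379.  115.]
cup [ 534. -207.   30.] [ 597. -149.   81.]
side griptop 40 [ 527.5 -345.9  146.3] ((526.7828369140625, -346.47747802734375), (16.311420440673828, 35.50574493408203), 79.27118682861328)
arm 90 ((499.5356750488281, -342.5649719238281), (31.814647674560547, 86.97582244873047), 79.64557647705078)
ball [[601.9 -23.   36. ]] [[580.4  18.2  36. ]]
rim [602.7 -24.3] 58.1 159
tab [670.8 -45.3  28. ] ((671.2713012695312, -44.058197021484375), (27.604290008544922, 14.376347541809082), 79.28437805175781)
lamp sphere [640.  126.6  39.6]
pink [ 339. -448.   15.] [ 534. -336.  146.]
pink [ 341. -284.   15.] [ 367. -191.  147.]
cup [ 535. -208.   30.] [ 593. -143.   79.]
```

>>> jog_arm(offset=[[-0.6,-2.2,0],[-0.6,-2.2,0],[-0.6,-2.2,0],[-0.6,-2.2,0],[-0.6,-2.2,0],[-0.6,-2.2,0],[-0.6,-2.2,0],[-0.6,-2.2,0]], turn=[[0,0,-0.109],[0,0,-0.109],[0,0,-0.109],[0,0,-0.109],[0,0,-0.109],[0,0,-0.109],[0,0,-0.109],[0,0,-0.109]], fingers=[1,1,1,1,1,1,1,1], newtons=100)

```text
t: 0.9
position: [576.5, -176.8, 239.0]
tcp_rot: [0.94, 0.34, -0.0, -0.0]
wrist_force: [0.2, 0.3, -0.6]
finger_gap: 85.5
gripper_force: 0.0
```

>>> jog_arm(offset=[[-0.6,-2.2,0],[-0.6,-2.2,0],[-0.6,-2.2,0],[-0.6,-2.2,0],[-0.6,-2.2,0],[-0.6,-2.2,0],[-0.6,-2.2,0],[-0.6,-1.8,0]], turn=[[0,0,-0.109],[0,0,-0.109],[0,0,-0.109],[0,0,-0.109],[0,0,-0.109],[0,0,-0.109],[0,0,-0.109],[0,0,-0.109]], fingers=[1,1,1,1,1,1,1,1])

```text
t: 1.7
position: [528.5, -349.1, 238.9]
tcp_rot: [0.996, -0.089, -0.0, -0.0]
wrist_force: [-0.0, -0.2, -0.4]
finger_gap: 85.4
gripper_force: 0.0
```

```bash
cat >> h.py <<'E'
from scipy.spatial.transform import Rotation as R_
def wrist_ray(c,s,uv):
    # fisheye pixels -> world origin and directions
    K=c["mtx"]; uv=np.atleast_2d(uv).astype(float)
    a=(uv[:,0]-K[0,2])/K[0,0]; b=(uv[:,1]-K[1,2])/K[1,1]; th=np.hypot(a,b); k=np.where(th>0,np.sin(th)/np.maximum(th,1e-9),1)
    d=np.c_[a*k,-b*k,-np.cos(th)]
    T=np.eye(4); T[:3,:3]=R_.from_quat(s["tcp_rot"]).as_matrix(); T[:3,3]=s["position"]; T=T@c["T_tool_cam"]
    return T[:3,3], d@T[:3,:3].T
def wrist_plane(c,s,uv,z):
    o,d=wrist_ray(c,s,uv); return o+d*((z-o[2])/d[:,2])[:,None]
E
python3 - <<'E'
from h import *
s,c=cap("wrist"); save("w1.png",c["img"]); print(s["t"],s["position"].round(1),R_.from_quat(s["tcp_rot"]).as_matrix().round(3),c["T_tool_cam"].round(2),c["mtx"])
pickle.dump((s,c),open("w1.pkl","wb"))
E
```

```text
1.7 [ 528.5 -349.1  238.9] [[ 0.984 -0.177 -0.001]
 [-0.177 -0.984  0.   ]
 [-0.001 -0.    -1.   ]] [[-0.000e+00  9.600e-01  2.800e-01  7.060e+01]
 [ 1.000e+00  0.000e+00  0.000e+00  1.000e-02]
 [ 0.000e+00  2.800e-01 -9.600e-01 -1.343e+02]
 [ 0.000e+00  0.000e+00  0.000e+00  1.000e+00]] [[309.70691629   0.         312.80498117]
 [  0.         309.70691629 204.6559418 ]
 [  0.           0.           1.        ]]
```

View pics/w1.png

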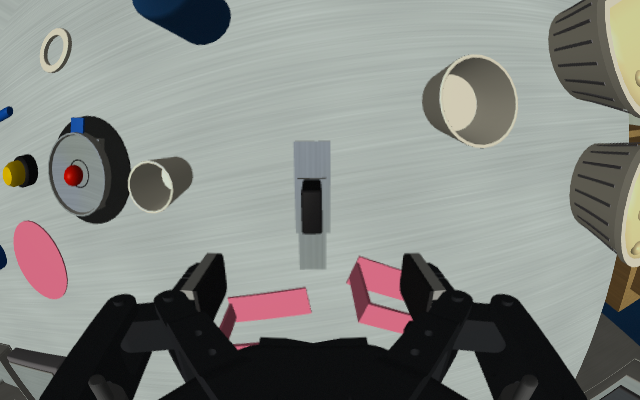

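The wrist view shows the grip block at (312,207), in line with the jaws and upright in the picture, with the blade tip edge at row 141, columns 294–330.

```bash
python3 - <<'E'
from h import *
s,c=pickle.load(open("w1.pkl","rb"))
g=c["img"].max(2); m=(g[170:240,290:335]<60); v,u=np.nonzero(m); print("grip px",u.min()+290,u.max()+290,v.min()+170,v.max()+170)
print("griptop corners",wrist_plane(c,s,[[301.5,181],[322,181],[302,233],[322,233]],147).round(1))
p=wrist_plane(c,s,[[293.5,141],[330.5,141]],4); print("tip",p.round(1),p.mean(0).round(1))
q=wrist_plane(c,s,[[76,134],[74,174]],[28,36]); print("tab,ball",q.round(1))
E
```

```text
grip px 301 321 179 233
griptop corners [[ 553.5 -344.7  147. ]
 [ 550.8 -359.7  147. ]
 [ 512.8 -337.3  147. ]
 [ 510.  -352.7  147. ]]
tip [[ 575.  -333.6    4. ]
 [ 567.2 -376.9    4. ]] [ 571.1 -355.3    4. ]
tab,ball [[657.8 -40.8  28. ]
 [604.9 -26.   36. ]]
```

>>> jog_arm(offset=[[0,0.1,-2],[0,0,-2],[0,0,-2],[0,0,-2],[0,0,-2],[0,0,-1.5],[0,0,-0.7],[0,0,0]], turn=[[0,0,0],[0,0,0],[0,0,0],[0,0,0],[0,0,0],[0,0,0],[0,0,0],[0,0,0]], fingers=[1,1,1,1,1,1,1,1])

```text
t: 2.55
position: [528.6, -346.6, 116.4]
tcp_rot: [0.996, -0.086, -0.001, -0.0]
wrist_force: [0.2, 0.9, 0.7]
finger_gap: 85.5
gripper_force: 0.0
```

>>> jog_arm(offset=[[0,0,0],[0,0,0],[0,0,0],[0,0,0],[0,0,0],[0,0,0],[0,0,0],[0,0,0]], turn=[[0,0,0],[0,0,0],[0,0,0],[0,0,0],[0,0,0],[0,0,0],[0,0,0],[0,0,0]], fingers=[0.7,0.5,0.35,0.2,0.1,0,0,0])

```text
t: 3.35
position: [529.3, -347.3, 117.7]
tcp_rot: [0.996, -0.087, 0.0, 0.0]
wrist_force: [-0.2, -0.8, 6.1]
finger_gap: 15.1
gripper_force: 97.8
```

>>> jog_arm(offset=[[0,0,0],[0,0,0],[0,0,0],[0,0,0],[0,0,0.2],[0,0,0.5],[0,0,1],[0,0,1]], turn=[[0,0,0],[0,0,0],[0,0,0],[0,0,0],[0,0,0],[0,0,0],[0,0,0],[0,0,0]], fingers=[0,0,0,0,0,0,0,0])

```text
t: 4.15
position: [528.9, -346.9, 145.1]
tcp_rot: [0.996, -0.086, -0.0, -0.0]
wrist_force: [0.3, 0.1, -2.6]
finger_gap: 14.8
gripper_force: 97.3
```

>>> jog_arm(offset=[[0,0,2],[0,0,2.5],[0,0,2.5],[0,0.3,2],[-0.3,1,1],[-0.3,1.8,0],[-0.3,2.2,0],[-0.3,2.2,0]], turn=[[0,0,0],[0,0,0],[0,0,0],[0,0,0],[0,0,-0.01],[0,0,-0.01],[0,0,-0.01],[0,0,-0.01]], fingers=[0,0,0,0,0,0,0,0])

```text
t: 4.95
position: [516.3, -270.6, 244.3]
tcp_rot: [0.994, -0.107, -0.0, -0.0]
wrist_force: [0.4, 0.0, -3.1]
finger_gap: 14.8
gripper_force: 97.5
```

>>> jog_arm(offset=[[-0.3,2.2,0],[-0.3,2.2,0],[-0.3,2.2,0],[-0.3,2.2,0],[-0.3,2.2,0],[-0.3,2.2,0],[-0.3,2.2,0],[-0.3,2.2,0]], turn=[[0,0,-0.01],[0,0,-0.01],[0,0,-0.01],[0,0,-0.01],[0,0,-0.01],[0,0,-0.01],[0,0,-0.01],[0,0,-0.01]], fingers=[0,0,0,0,0,0,0,0])

```text
t: 5.75
position: [492.1, -94.6, 244.2]
tcp_rot: [0.989, -0.146, -0.0, -0.0]
wrist_force: [0.3, 0.3, -2.1]
finger_gap: 15.1
gripper_force: 97.5
```

>>> jog_arm(offset=[[-0.3,2.2,0],[-0.3,2.2,0],[-0.3,2.2,0],[-0.3,2.2,0],[0,1.5,0],[0,0.8,0],[0,0,0],[0,0,0]], turn=[[0,0,-0.01],[0,0,-0.01],[0,0,-0.007],[0,0,0],[0,0,0],[0,0,0],[0,0,0],[0,0,0]], fingers=[0,0,0,0,0,0,0,0])

```text
t: 6.55
position: [480.9, 14.7, 244.3]
tcp_rot: [0.987, -0.159, 0.0, 0.0]
wrist_force: [-0.2, 0.1, -2.0]
finger_gap: 14.7
gripper_force: 97.5
```

```bash
python3 - <<'E'
from h import *
s,c=cap("wrist"); save("w2.png",c["img"]); print(s["t"],s["position"].round(1),R_.from_quat(s["tcp_rot"]).as_matrix().round(3))
pickle.dump((s,c),open("w2.pkl","wb"))
s,c2=cap("scene"); pickle.dump(c2,open("scene2.pkl","wb"))
s,c3=cap("side"); pickle.dump(c3,open("side2.pkl","wb"))
save("s2.png",np.hstack([cv2.resize(c2["img"][180:320,220:420],(400,280)),cv2.resize(c3["img"][130:270,200:400],(400,280))]))
E
```

```text
6.55 [480.9  14.7 244.3] [[ 0.949 -0.315  0.   ]
 [-0.315 -0.949 -0.   ]
 [ 0.     0.    -1.   ]]
```

View pics/w2.png

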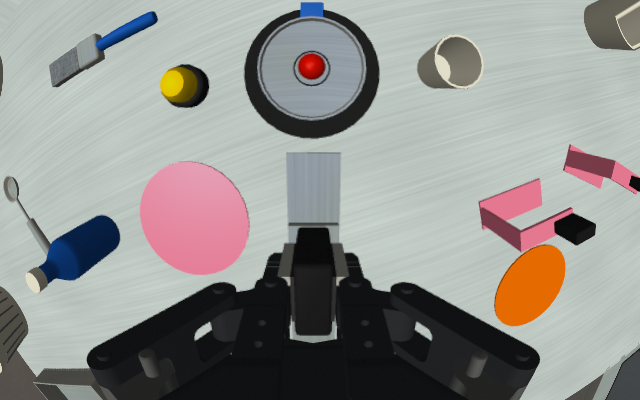

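The wrist view shows the ball at (312,66), the tab at (312,8) and the blade tip at (314,153). All three lie nearly on the tool's plane. I compute the remaining lateral offsets.

```bash
python3 - <<'E'
from h import *
s,c=pickle.load(open("w2.pkl","rb"))
hsv=cv2.cvtColor(c["img"],cv2.COLOR_RGB2HSV); H,S,V=[hsv[...,i].astype(int) for i in range(3)]
def cen(m,r):
    v,u=np.nonzero(m[r[1]:r[3],r[0]:r[2]]); return [u.mean()+r[0],v.mean()+r[1],u.min()+r[0],u.max()+r[0],v.min()+r[1],v.max()+r[1]]
b=cen(((H<8)|(H>172))&(S>120),(280,40,345,95)); t=cen((H>100)&(H<125)&(S>150),(285,0,340,22)); y=cen((H>15)&(H<35)&(S>120),(150,55,215,115))
print(np.round(b,1),np.round(t,1))
Rm=R_.from_quat(s["tcp_rot"]).as_matrix()
loc=lambda p:(p-s["position"])@Rm
P=wrist_plane(c,s,[b[:2]],36); T=wrist_plane(c,s,[t[:2]],29); L=wrist_plane(c,s,[y[:2]],45)
print("ball",P.round(1),loc(P).round(1),"tab",T.round(1),loc(T).round(1),"lamp",L.round(1))
# mat ellipse (dark, S low)
m=((V<60)).astype(np.uint8); m[:,:240]=0;m[:,385:]=0;m[145:]=0
cs=max(cv2.findContours(m,0,1)[0],key=cv2.contourArea).reshape(-1,2); cs=cs[(cs[:,1]>12)]
Q=wrist_plane(c,s,cs,3)[:,:2]; A=np.c_[2*Q,np.ones(len(Q))]; k=np.linalg.lstsq(A,(Q**2).sum(1),rcond=None)[0]; print("mat",k[:2].round(1),np.sqrt(k[2]+k[0]**2+k[1]**2).round(1))
# blade tip at z: hook lifted by TCP z diff
zb=4+s["position"][2]-117.7
# blade edges by gradient along rows 160..200
g=cv2.cvtColor(c["img"],cv2.COLOR_RGB2GRAY).astype(float)
for r in(165,185,205):
    gr=np.abs(np.gradient(g[r-4:r+5].mean(0))); l=275+gr[275:300].argmax(); h=330+gr[330:355].argmax(); p=loc(wrist_plane(c,s,[[l,r],[h,r]],zb)); print(r,l,h,p.round(1).tolist())
col=g[140:170,295:332].mean(1); r=140+np.abs(np.gradient(col)).argmax(); print("tip",r,loc(wrist_plane(c,s,[[313,r]],zb)).round(1))
E
```

```text
[311.1  66.  298.  324.   54.   78. ] [311.5   9.3 300.  323.    3.   16. ]
ball [[603.6 -23.7  36. ]] [[128.6  -2.3 208.3]] tab [[669.8 -46.1  29. ]] [[198.4  -1.8 215.3]] lamp [[638.3 122.3  45. ]]
mat [604.1 -23.8] 74.2
165 286 340 [[32.7, -22.1, 113.7], [32.6, 21.7, 113.7]]
185 286 340 [[16.1, -22.4, 113.7], [16.0, 22.0, 113.7]]
205 287 339 [[-1.0, -22.0, 113.7], [-1.1, 21.5, 113.7]]
tip 152 [[ 43.2  -0.2 113.7]]
```

>>> jog_arm(offset=[[0.06,0.19,-1.5],[0,0,-2],[0,0,-2],[0,0,-2],[0,0,-2],[0,0,-1.5],[0,0,-0.86],[0,0,0]], turn=[[0,0,0],[0,0,0],[0,0,0],[0,0,0],[0,0,0],[0,0,0],[0,0,0],[0,0,0]], fingers=[0,0,0,0,0,0,0,0])

```text
t: 7.5
position: [481.2, 16.6, 124.9]
tcp_rot: [0.987, -0.16, -0.001, 0.0]
wrist_force: [0.6, -0.3, -2.6]
finger_gap: 15.1
gripper_force: 97.6
```

```bash
python3 - <<'E'
from h import *
s,c=cap("wrist"); print(s["position"].round(1)); s,d=cap("side"); s,e=cap("scene")
pickle.dump((c,d,e,s),open("w3.pkl","wb"))
save("w3.png",np.hstack([cv2.resize(c["img"][0:250,200:430],(368,400)),cv2.resize(d["img"][150:260,230:350],(432,400),interpolation=cv2.INTER_CUBIC)]))
E
```

```text
[481.2  16.6 124.9]
```

View pics/w3.png

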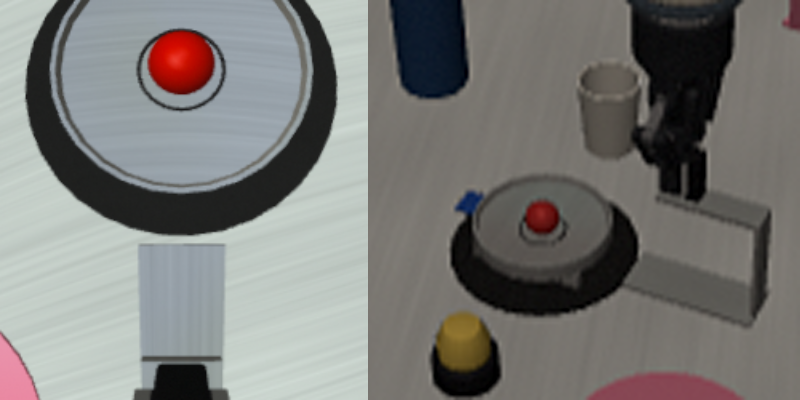

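The tip is in line with the ring, ball and dish axis, and the blade sits just above mat height. I advance slowly.

>>> jog_arm(offset=[[0.57,-0.19,0],[0.76,-0.25,0],[0.76,-0.25,0],[0.76,-0.25,0],[0.76,-0.25,0],[0.76,-0.25,0],[0.57,-0.19,0],[0.38,-0.13,0]], turn=[[0,0,0],[0,0,0],[0,0,0],[0,0,0],[0,0,0],[0,0,0],[0,0,0],[0,0,0]], fingers=[0,0,0,0,0,0,0,0])

```text
t: 8.45
position: [535.4, -0.9, 125.6]
tcp_rot: [0.987, -0.159, 0.0, -0.0]
wrist_force: [-0.5, -0.0, -1.7]
finger_gap: 14.7
gripper_force: 97.6
```

```bash
cat > near.py <<'E'
from h import *
import sys
s,c=cap("wrist"); Rm=R_.from_quat(s["tcp_rot"]).as_matrix()
dz=float(sys.argv[1]) if len(sys.argv)>1 else 0   # dish lift
hsv=cv2.cvtColor(c["img"],cv2.COLOR_RGB2HSV); H,S,V=[hsv[...,i].astype(int) for i in range(3)]
def blob(m):
    n,l,st,ce=cv2.connectedComponentsWithStats(m.astype(np.uint8)); return [(st[i,4],ce[i].round(1),st[i,:4]) for i in range(1,n) if st[i,4]>60]
loc=lambda p:((p-s["position"])@Rm).round(1)
print("t",s["t"],"pos",s["position"].round(1),"F",s["wrist_force"].round(1),"yaw",np.arctan2(Rm[1,0],Rm[0,0]).round(3),"zaxis",Rm[:,2].round(4))
for l,m,z in(("red",((H<8)|(H>172))&(S>150)&(V>80),36),("blue",(H>100)&(H<125)&(S>150),29)):
    for a,ce,bb in blob(m)[:8]:
        p=wrist_plane(c,s,[ce],z+dz); print(l,a,ce,bb,"world",p.round(1)[0],"tool",loc(p)[0])
pickle.dump((s,c),open("wn.pkl","wb"))
E
python3 near.py
```

```text
t 8.45 pos [535.4  -0.9 125.6] F [-0.5 -0.  -1.7] yaw -0.32 zaxis [ 1.e-04  0.e+00 -1.e+00]
red 1273 [313.4 116.2] [293  97  41  40] world [603.5 -23.6  36. ] tool [71.8  0.1 89.6]
blue 785 [313.5  25.2] [296  14  36  24] world [669.9 -45.8  29. ] tool [141.8   0.3  96.6]
blue 1298 [68.8 58.5] [33 33 71 54] world [744.7 168.3  29. ] tool [ 145.4 -226.5   96.6]
blue 4515 [ 41.3 331.2] [  0 285  87  97] world [483.9 421.6  29. ] tool [-181.9 -384.8   96.6]
```

>>> jog_arm(offset=[[0.38,-0.13,0],[0.57,-0.19,0],[0.57,-0.19,0],[0.57,-0.19,0],[0.57,-0.19,0],[0.57,-0.19,0],[0.57,-0.19,0],[0.57,-0.19,0]], turn=[[0,0,0],[0,0,0],[0,0,0],[0,0,0],[0,0,0],[0,0,0],[0,0,0],[0,0,0]], fingers=[0,0,0,0,0,0,0,0])

```text
t: 9.3
position: [579.0, -15.5, 125.7]
tcp_rot: [0.987, -0.159, -0.0, -0.0]
wrist_force: [0.6, -0.6, -3.7]
finger_gap: 14.7
gripper_force: 97.6
```

>>> jog_arm(offset=[[0.57,-0.19,0],[0.57,-0.19,0],[0.4,-0.13,0],[0.3,-0.1,0],[0.2,-0.07,0],[0.2,-0.07,0],[0.1,-0.03,0],[0,0,0]], turn=[[0,0,0],[0,0,0],[0,0,0],[0,0,0],[0,0,0],[0,0,0],[0,0,0],[0,0,0]], fingers=[0,0,0,0,0,0,0,0])

```text
t: 10.1
position: [601.9, -23.1, 125.7]
tcp_rot: [0.987, -0.159, -0.0, -0.0]
wrist_force: [-0.7, 0.3, -2.5]
finger_gap: 15.1
gripper_force: 97.6
```

```bash
python3 near.py
```

```text
t 10.1 pos [601.9 -23.1 125.7] F [-0.7  0.3 -2.5] yaw -0.32 zaxis [-0.  0. -1.]
red 1003 [313.3 208.3] [295 192  38  31] world [605.  -24.1  36. ] tool [ 3.3  0.  89.7]
blue 767 [506.3   5.9] [474   0  75  17] world [ 722.2 -238.1   29. ] tool [181.8 166.2  96.7]
blue 1217 [ 69.8 125.5] [ 36 103  67  48] world [749.9 166.2  29. ] tool [  80.9 -226.3   96.7]
blue 976 [313.5 117.2] [296 104  36  28] world [669.4 -45.7  29. ] tool [71.1  0.2 96.7]
blue 2997 [ 63.9 368.5] [ 30 329  70  71] world [481.1 411.1  29. ] tool [-251.3 -374.1   96.7]
```

>>> jog_arm(offset=[[0.1,-0.03,0.1],[0,0,0.1],[0,0,0.1],[0,0,0.1],[0,0,0.1],[0,0,0.1],[0,0,0.15],[0,0,0.2]], turn=[[0,0,0],[0,0,0],[0,0,0],[0,0,0],[0,0,0],[0,0,0],[0,0,0],[0,0,0]], fingers=[0,0,0,0,0,0,0,0], newtons=120)

```text
t: 10.95
position: [602.6, -23.4, 135.0]
tcp_rot: [0.987, -0.159, -0.0, 0.0]
wrist_force: [-0.7, -0.8, -6.9]
finger_gap: 14.8
gripper_force: 117.0
```

```bash
python3 near.py; python3 - <<'E'
from h import *
s,d=cap("side"); s2,e=cap("scene")
save("w4.png",np.hstack([cv2.resize(e["img"][210:300,270:390],(400,300),interpolation=cv2.INTER_CUBIC),cv2.resize(d["img"][150:240,230:350],(400,300),interpolation=cv2.INTER_CUBIC)]))
E
```

```text
t 10.95 pos [602.6 -23.4 135. ] F [-0.7 -0.8 -6.9] yaw -0.32 zaxis [-8.e-04  1.e-04 -1.e+00]
red 985 [313.2 208.1] [295 192  38  31] world [603.2 -23.5  36. ] tool [ 0.6 -0.1 99. ]
blue 996 [502.5   7. ] [467   0  83  20] world [ 724.2 -241.    29. ] tool [184.  168.3 105.9]
blue 1176 [ 75.4 125.6] [ 42 103  67  47] world [750.2 166.9  29. ] tool [  80.2 -227.1  105.9]
blue 919 [314.  118.7] [296 106  36  27] world [668.8 -45.9  29. ] tool [ 70.    0.6 106. ]
blue 3030 [ 66.4 366.5] [ 32 325  72  75] world [478.2 416.8  29. ] tool [-256.6 -378.6  106.1]
```

View pics/w4.png

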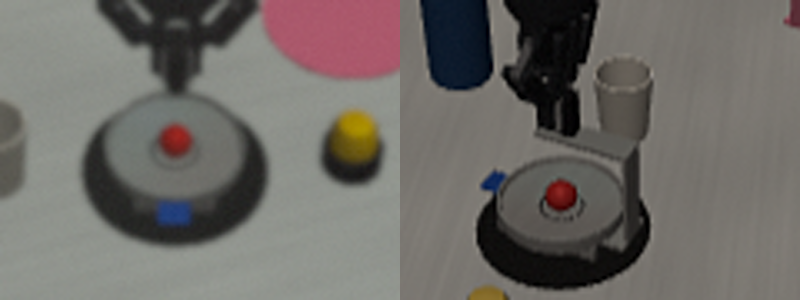

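The wrist force is −6.9 N, so the dish is riding level on the blade with the ball centred. I keep lifting.

>>> jog_arm(offset=[[0,0,0.2],[0,0,0.3],[0,0,0.4],[0,0,0.5],[0,0,0.6],[0,0,0.6],[0,0,0.6],[0,0,0.6]], turn=[[0,0,0],[0,0,0],[0,0,0],[0,0,0],[0,0,0],[0,0,0],[0,0,0],[0,0,0]], fingers=[0,0,0,0,0,0,0,0])

```text
t: 11.9
position: [603.0, -23.4, 173.8]
tcp_rot: [0.987, -0.159, 0.0, 0.0]
wrist_force: [0.0, 0.2, -8.1]
finger_gap: 14.8
gripper_force: 117.0
```

>>> jog_arm(offset=[[0,0,0.6],[0,0,0.6],[0,0,0.6],[0,0,0.5],[0,0,0.4],[0,0,0.3],[0,0,0.2],[0,0,0.1]], turn=[[0,0,0],[0,0,0],[0,0,0],[0,0,0],[0,0,0],[0,0,0],[0,0,0],[0,0,0]], fingers=[0,0,0,0,0,0,0,0])

```text
t: 12.7
position: [602.9, -23.4, 206.3]
tcp_rot: [0.987, -0.159, -0.0, 0.0]
wrist_force: [-0.2, 0.2, -6.7]
finger_gap: 14.4
gripper_force: 117.2
```

```bash
python3 near.py 76
```

```text
t 12.7 pos [602.9 -23.4 206.3] F [-0.2  0.2 -6.7] yaw -0.32 zaxis [-0. -0. -1.]
red 984 [313.2 208.1] [295 192  38  31] world [604.9 -24.  112. ] tool [ 2.1 -0.1 94.3]
blue 2361 [477.7  12.7] [434   0 107  35] world [ 720.7 -207.7  105. ] tool [169.8 137.8 101.3]
blue 900 [111.9 122.6] [ 80 104  63  39] world [731.8 119.  105. ] tool [  77.5 -175.8  101.3]
blue 915 [313.9 118.8] [296 106  36  27] world [669.1 -45.9 105. ] tool [ 69.9   0.5 101.3]
blue 2519 [ 91.5 336.3] [ 57 301  71  80] world [530.7 291.7 105. ] tool [-167.7 -276.4  101.3]
```

>>> jog_arm(offset=[[0,0,0],[0,0,0],[0,0,0],[0,0,0],[0,0,0],[0,0,0],[0,0,0],[0,0,0]], turn=[[0,0,0.005],[0,0,0.01],[0,0,0.02],[0,0,0.03],[0,0,0.04],[0,0,0.05],[0,0,0.05],[0,0,0.05]], fingers=[0,0,0,0,0,0,0,0])

```text
t: 13.55
position: [602.9, -23.4, 206.1]
tcp_rot: [1.0, -0.031, -0.0, -0.0]
wrist_force: [0.4, -0.1, -7.5]
finger_gap: 14.6
gripper_force: 117.2
```

```bash
python3 near.py 76
```

```text
t 13.55 pos [602.9 -23.4 206.1] F [ 0.4 -0.1 -7.5] yaw -0.062 zaxis [-1.e-04  1.e-04 -1.e+00]
red 982 [313.2 208.1] [295 192  38  31] world [605.  -23.5 112. ] tool [ 2.2  0.  94.1]
blue 7214 [537.4  44.1] [473   4 137  78] world [ 744.6 -236.7  105. ] tool [154.7 204.1 101.1]
blue 987 [129.   70.8] [93 59 71 25] world [732.8 124.1 105. ] tool [ 120.6 -155.2  101.1]
blue 916 [313.9 118.8] [296 106  36  27] world [672.7 -28.3 105. ] tool [ 70.    0.6 101.1]
blue 3127 [ 53.2 283. ] [ 12 247  81  73] world [527.5 294.9 105. ] tool [ -95.  -313.   101.1]
```

Dish and ball turn with the hook without slipping. I continue.

>>> jog_arm(offset=[[0,0,0],[0,0,0],[0,0,0],[0,0,0],[0,0,0],[0,0,0],[0,0,0],[0,0,0]], turn=[[0,0,0.05],[0,0,0.05],[0,0,0.05],[0,0,0.05],[0,0,0.05],[0,0,0.05],[0,0,0.05],[0,0,0.05]], fingers=[0,0,0,0,0,0,0,0])

```text
t: 14.4
position: [602.9, -23.4, 206.1]
tcp_rot: [0.986, 0.168, -0.0, -0.0]
wrist_force: [-0.3, 0.7, -7.1]
finger_gap: 14.6
gripper_force: 117.3
```

>>> jog_arm(offset=[[0,0,0],[0,0,0],[0,0,0],[0,0,0],[0,0,0],[0,0,0],[0,0,0],[0,0,0]], turn=[[0,0,0.05],[0,0,0.05],[0,0,0.05],[0,0,0.05],[0,0,0.05],[0,0,0.05],[0,0,0.05],[0,0,0.05]], fingers=[0,0,0,0,0,0,0,0])

```text
t: 15.2
position: [602.9, -23.4, 206.1]
tcp_rot: [0.933, 0.36, -0.0, -0.0]
wrist_force: [-0.8, 0.0, -7.3]
finger_gap: 14.5
gripper_force: 117.3
```

>>> jog_arm(offset=[[0,0,0],[0,0,0],[0,0,0],[0,0,0],[0,0,0],[0,0,0],[0,0,0],[0,0,0]], turn=[[0,0,0.05],[0,0,0.05],[0,0,0.05],[0,0,0.05],[0,0,0.05],[0,0,0.05],[0,0,0.05],[0,0,0.05]], fingers=[0,0,0,0,0,0,0,0])

```text
t: 16.0
position: [602.8, -23.4, 206.1]
tcp_rot: [0.843, 0.538, -0.0, -0.0]
wrist_force: [-0.7, -0.4, -7.6]
finger_gap: 14.7
gripper_force: 117.3
```

>>> jog_arm(offset=[[0,0,0],[0,0,0],[0,0,0],[0,0,0],[0,0,0],[0,0,0],[0,0,0],[0,0,0]], turn=[[0,0,0.05],[0,0,0.04],[0,0,0.03],[0,0,0.03],[0,0,0.02],[0,0,0.01],[0,0,0.006],[0,0,0]], fingers=[0,0,0,0,0,0,0,0])

```text
t: 16.8
position: [602.9, -23.4, 206.2]
tcp_rot: [0.79, 0.613, 0.0, 0.0]
wrist_force: [-1.6, -0.5, -8.3]
finger_gap: 14.6
gripper_force: 117.2
```

>>> jog_arm(offset=[[0,0,0],[0,0,0],[0,0,0],[0,0,0],[0,0,0],[0,0,0],[0,0,0],[0,0,0]], turn=[[0,0,0],[0,0,0],[0,0,0],[0,0,0],[0,0,0],[0,0,0],[0,0,0],[0,0,0]], fingers=[0,0,0,0,0,0,0,0])

```text
t: 17.6
position: [602.9, -23.4, 206.2]
tcp_rot: [0.79, 0.613, -0.0, 0.0]
wrist_force: [0.2, -0.6, -6.8]
finger_gap: 14.5
gripper_force: 117.2
```

```bash
python3 near.py 76; python3 - <<'E'
from h import *
s,c=pickle.load(open("wn.pkl","rb"))
_,d=cap("side"); _,e=cap("scene"); W=points(d)
p=lambda i,x,y:cv2.resize(i,(x,y),interpolation=cv2.INTER_CUBIC)
save("w5.png",np.hstack([p(c["img"],400,300),p(d["img"][140:270,220:400],400,300)]))
hsv=cv2.cvtColor(c["img"],cv2.COLOR_RGB2HSV); v,u=np.nonzero((hsv[...,0]>15)&(hsv[...,0]<35)&(hsv[...,1]>150)&(hsv[...,2]>100)&(np.arange(640)[None]>250)&(np.arange(640)[None]<380)&(np.arange(400)[:,None]<150))
if len(u): q=wrist_plane(c,s,[[u.mean(),v.mean()]],45); print("lamp",len(u),u.mean(),v.mean(),q.round(1))
E
```

```text
t 17.6 pos [602.9 -23.4 206.2] F [ 0.2 -0.6 -6.8] yaw 1.321 zaxis [ 0. -0. -1.]
red 974 [313.3 208. ] [295 192  38  31] world [604.1 -21.6 112. ] tool [ 2.1  0.7 94.2]
blue 195 [406.7   5.4] [398   0  18  13] world [715.5 118.1 105. ] tool [165.   74.1 101.2]
blue 917 [314.  118.8] [297 106  35  27] world [621.4  43.9 105. ] tool [ 69.8   1.3 101.2]
blue 526 [465.8 305.1] [443 293  49  33] world [ 726.7 -160.8  105. ] tool [-102.5  153.9  101.2]
lamp 1075 312.09302325581393 29.913488372093024 [[641.6 128.5  45. ]]
```

View pics/w5.png

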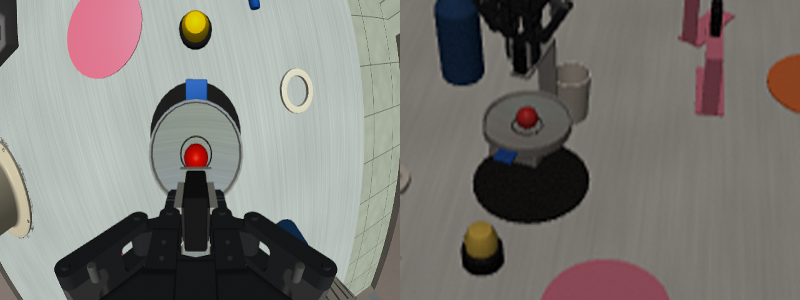

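The tab at (314,119) in the full wrist image points straight at the lamp at (312,30). The ball is centred in the ring, and the dish is level and about 75 mm up, so I hand the job in.

```bash
python3 -c "
from rig import ticket
print(ticket.hand_in())"
```

```text
the job is handed in; nothing more can be done
None
```

The job is handed in with the dish held still on the hook, level and about 7 cm above its mat; the ball is centred, the blue tab points at the yellow lamp, and the hand-in returned no verdict.

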